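# Thread the punty rod through the torch's steady rest and hold it in the working place

## Robot

A 6-joint arm with a two-finger parallel gripper is mounted at the origin on the work surface. World frame = base frame: x ahead of the robot, y to its left, z up, the work surface at z = 0. Lengths are in m, angles in degrees, forces in N, time in s.
With the tool pointing down it reaches from about 0.3 to 0.75 m from the base axis. Payload 8.5 kg.
Tool frame: the origin (TCP) lies midway between the tips of the shut fingers; the grasp point (between the pads) lies env.tcp_to_grasp behind it (env.tcp_to_grasp is the distance from the TCP to the grasp point, in m); z points along the fingers, y is the direction in which the jaws open and shut (so a half turn about z gives the same grasp; the last joint's range is limited). The gripper opens to 85 mm and grips with 20 to 120 N. Pads are 22 mm wide; open, the fingers measure 114 mm over their backs; the gripper's body (76 mm by 85 mm) begins 54 mm behind the grasp point. The pads swing forward as they close: fully open they stand 13 mm farther back than shut.
Start: joints at [-87.794, 21.807, 74.336, -0, 83.858, -12.336], TCP at [0.138, -0.532, 0.231] pointing down, gripper open.
Joint ranges: [-178.18, 178.18], [-50.72, 133.34], [12.68, 142.11], [-81.47, 261.47], [9.98, 163.14], [-165.26, 165.26]. Speed limits (degrees/s): [136.94, 136.94, 180, 180, 180, 180].

## Interface

Orientations are given as a 3x3 rotation matrix whose columns are the frame's x, y, z axes.
In Python, from rig import readout, imaging, job, env gives the robot as it stands.
- The arm moves only by the tool move_arm, never from a script. Its argument "motion" is a list of rows, each a list of 3 entries, a list of its own where there are three numbers: the shift along the tool's x, y, z normalised to -1 to 1, where 1 is 0.02 m, then the turn, a rotation vector about the tool's x, y, z normalised to -1 to 1, where 1 is 120 degrees, then the gripper command: -1 is shut, 1 is fully open, values between are in proportion. In form: [[[tx, ty, tz], [rx, ry, rz], claw], ...]. A call has 1 to 12 rows; each row shifts and turns the pose as measured when the row begins, along the tool's axes as they then stand; what a row does not reach is not made up. A row lasts 1/12 s, in which the tool goes at most 41.7 mm and 7.16 degrees, less where a joint would pass 70% of its speed; a pose out of reach is approached as far as the arm can. A call with a number of a shift or a turn outside -1 to 1 is refused whole. A call with a gripper value outside its range is refused whole. The fingers move at their own pace and stop on an object; "squeeze" is the grip in N (left out, the last holds). Time passes only in rows, so rows that do not move let the fingers close. It gives the time, the measured TCP pose, the force and the opening at its end, in the units of the state.
- readout.observe(): the state, without advancing time (a new reading comes with each control period).
- imaging.get_image(name): name is "side" or "top"; returns a dict with "img" (480x640x3 uint8, blue, green, red), "fov_y" (degrees; the focal length in pixels is half the picture's height over the tangent of half this angle, whatever the lens; pixels are square), "cx", "cy" (the principal point, pixels), "eye" and "orientation" of the camera in the world. Camera axes: x right, y up, looking along -z (the intrinsics and any distortion apply to the point x, -y, -z); pixel columns grow to the right and rows downward; lengths in m; the calibration is good to about 2 mm. A picture is of the moment at which its call begins. There is no depth.
- job.close_job(): hands the job in, once; it reports no verdict.
The state is a dict: "time_s": time; "q": joint angles; "qvel": joint speeds; "joint_efforts": joint torques, N m; "position": TCP position; "tool_rot": TCP orientation; "ft_force": force on the tool from outside, world axes, zero at the start; "wrist_torque": the same for the moment, N m; "grip_width": finger opening in m.
Only numpy, scipy, OpenCV 4.12 (cv2) and the standard library are available. Lean on these libraries where they do the work, as an engineer would, in place of code of your own. Each camera call takes 0.05 s, during which the arm holds its last target.

## Task

Take the steel rod by its wooden handle from the bench cradle and thread it, tip first, through both brass guide bushings of the steady rest beside the torch, going in at the end away from the torch. Push it on until the bare tip stands about 3 cm out beyond the second bushing, in front of the torch nozzle, and finish holding it there by the handle: do not let go. Leave the can, the jar and the graphite block where they stand.

Things in the scene. Friction and masses are not known exactly. Their poses are not given: they have to be found in the camera images.
- rod_grip (a point): Centre of the rod's square brown wooden handle, 22 x 22 mm and 110 mm long (55 mm either way of this point along the rod). Site x points along the rod from handle to tip, z up as it lies. The rod weighs about 0.2 kg and balances about 7 mm ahead of this point, inside the handle. It starts lying level and loose in the cradle, its axis 70 mm above the bench.
- rod_tip (a point): Round end of the rod's bare steel shaft, on its axis, 205 mm from rod_grip; same axes. The shaft is round, 10 mm in diameter, straight, on the handle's axis, and stands 150 mm out of the handle.
- rod: The whole rod with its handle; origin and axes as rod_grip.
- cradle: Fixed grey bench cradle; origin on the bench under the handle's centre (to 3 mm), x along the rod. Two open-topped notched walls, each 10 mm thick along the rod, carry the rod: one 46 mm behind the origin (43 mm wide across the rod), one under the shaft 110 mm ahead. Between them the handle is free on both sides and 50 mm clear beneath; the rod lifts straight up and out.
- first_mouth (a point): Centre of the flared entry mouth of the first brass bushing of the fixed steady rest, 130 mm above the bench. x points level along the common axis of both bushings in the direction of threading, towards the torch end; z up. The bushing is 22 mm long: a funnel 30 mm in inner diameter narrows over 12 mm to a straight bore of 14 mm. The space before the mouth is free down to a 12 mm base plate.
- second_mouth (a point): Centre of the flared entry mouth of the second brass bushing, like the first and on the same axis, 78 mm past first_mouth; same axes. Each bushing stands on a grey post with a small clamp that reaches 21 mm above the axis and 15 mm to each side.
- second_exit (a point): Centre of the far, plain end of the second bushing, on the same axis, 100 mm past first_mouth; same axes. The torch nozzle stands 35 mm past it, 37 mm to the robot's side (+y of this point) of the axis and about 20 mm lower than the axis.
- can_mid (a point): Bystander: open steel can 68 mm across, 70 mm high; this point is its middle, half-way up.
- jar_mid (a point): Bystander: amber glass jar with black cap, 56 mm across, 70 mm high; this point is its middle, half-way up.
- block_mid (a point): Bystander: dark graphite block 60 x 45 x 30 mm with an upright wooden knob on top, 60 mm high in all; this point is its middle, 30 mm up.

How it is judged (in metres and radians):
On the way, in this order (a step that is already met when the one before it is completed fails the run):
1. the rod is lifted clear of the cradle by its handle (height (world z) of rod_grip above 0.09 m and height (world z) of rod_tip above 0.085 m and contact force between the fingers and rod above 3 N and distance between the grasp point and rod_grip below 0.055 m), for 0.1 s.
2. the tip is inside or just through the first bushing (x of rod_tip in the frame of first_mouth between 0.014 and 0.078 m and y of rod_tip in the frame of first_mouth between -0.007 and 0.007 m and z of rod_tip in the frame of first_mouth between -0.007 and 0.007 m), for 0.1 s.
3. the tip has come out of the second bushing (x of rod_tip in the frame of second_exit above 0.002 m and y of rod_tip in the frame of second_exit between -0.006 and 0.006 m and z of rod_tip in the frame of second_exit between -0.006 and 0.006 m), for 0.1 s.
At the end, for the whole second after the job is handed in: Tip 15 to 42 mm beyond the second bushing, within 6 mm of the axis and 0.06 rad of its direction, at rest, handle on the entry side and gripped (over 3 N, within 55 mm of its centre) to the end. Can, jar and block within 30 mm of their starts (x of rod_tip in the frame of second_exit between 0.015 and 0.042 m and y of rod_tip in the frame of second_exit between -0.006 and 0.006 m and z of rod_tip in the frame of second_exit between -0.006 and 0.006 m and angle between the x axis of rod_tip and the x axis of second_exit, either way round below 0.06 rad and x of rod_grip in the frame of first_mouth below -0.03 m and contact force between the fingers and rod above 3 N and distance between the grasp point and rod_grip below 0.055 m and linear speed of rod below 0.02 m/s and distance of each of can_mid, jar_mid, block_mid from where it was at the start of the episode below 0.03 m); the arm keeps its last pose, push and grip.
It fails at once if the steel can is moved or knocked over (distance of can_mid from where it was at the start of the episode above 0.03 m).
It fails at once if the amber jar is moved or knocked over (distance of jar_mid from where it was at the start of the episode above 0.03 m).
It fails at once if the graphite block is moved or knocked over (distance of block_mid from where it was at the start of the episode above 0.03 m).
It also fails if it takes over 42 s, if anything falls off the work surface, if the arm or the gripper's body presses on something with over 40 N, if the wrist force passes 120 N, or if a joint passes its speed limit or range.

## Working session

There is one attempt and no reset: what is moved stays moved. The work goes in short steps, Python scripts to look and compute and a tool call to move; the robot and the scene stay as the last step left them, time stands still between calls to the robot, and variables do not carry over. Pictures are saved under pics/ and viewed, and the job is handed in when it is done.

Besides the shell and the picture viewer there is one more tool, called as a command line: name --argument value ..., lists and objects as JSON in quotes. move_arm: Moves the arm, as the interface text tells. Its arguments: {"type":"object","properties":{"motion":{"type":"array","items":{"type":"array"}},"squeeze":{"type":"number"}},"required":["motion"]}

```bash
ls; mkdir -p pics; python3 - <<'E'
from rig import readout, imaging, job, env
import cv2
print(readout.observe()); print(env.tcp_to_grasp, dir(env))
for n in("side","top"):
    d=imaging.get_image(n); cv2.imwrite(f"pics/{n}0.png",d["img"]); print({k:v for k,v in d.items() if k!="img"})
E
```

```text
pics
{'time_s': 0.0, 'q': array([-8.77945827e+01,  2.18427815e+01,  7.43832410e+01, -4.51301615e-04,
        8.38590630e+01, -1.23345579e+01]), 'qvel': array([-0.04539997,  0.12940257, -0.01198498,  0.08276282, -0.05146512,
       -0.03326278]), 'joint_efforts': array([ 7.62952313e-04, -4.48455906e+01, -2.31274295e+01, -1.27955154e-04,
        4.79503840e-03,  7.94259336e-06]), 'position': array([ 0.1380764 , -0.53209269,  0.2307039 ]), 'tool_rot': array([[ 9.67972512e-01,  2.51056192e-01, -6.49727324e-05],
       [ 2.51056010e-01, -9.67971425e-01,  1.48362029e-03],
       [ 3.09580312e-04, -1.45241545e-03, -9.99998897e-01]]), 'ft_force': array([ 0.16056289,  0.85730183, -1.15762346]), 'wrist_torque': array([-0.02296597, -0.01314852,  0.00204007]), 'grip_width': 0.08524885706878006}
0.0187 ['MotionError', '__class__', '__delattr__', '__dict__', '__dir__', '__doc__', '__eq__', '__format__', '__ge__', '__getattribute__', '__getstate__', '__gt__', '__hash__', '__init__', '__init_subclass__', '__le__', '__lt__', '__module__', '__ne__', '__new__', '__reduce__', '__reduce_ex__', '__repr__', '__setattr__', '__sizeof__', '__str__', '__subclasshook__', '__weakref__', 'tcp_to_grasp']
{'fov_y': 42.22324439955251, 'cx': 319.2263807695541, 'cy': 249.87952065640704, 'eye': array([-0.05104284,  0.71387452,  0.76048531]), 'orientation': array([[-0.77401962,  0.34344903, -0.53191765],
       [-0.63278524, -0.44856775,  0.63116544],
       [-0.02182795,  0.82512407,  0.56452972]])}
{'fov_y': 48.053819113186684, 'cx': 321.4917120968712, 'cy': 239.28151830574836, 'eye': array([ 0.46757987, -0.0483014 ,  0.93104446]), 'orientation': array([[ 0.01496781,  0.99091654, -0.13364275],
       [-0.99982796,  0.016297  ,  0.00885749],
       [ 0.01095501,  0.13348718,  0.99098999]])}
```

View pics/side0.png

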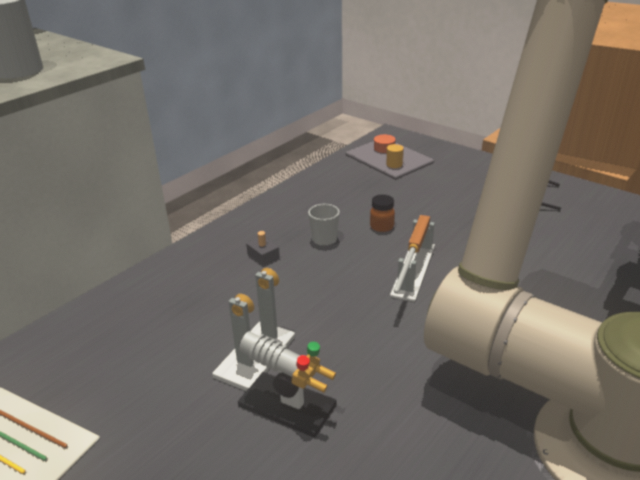

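View pics/top0.png

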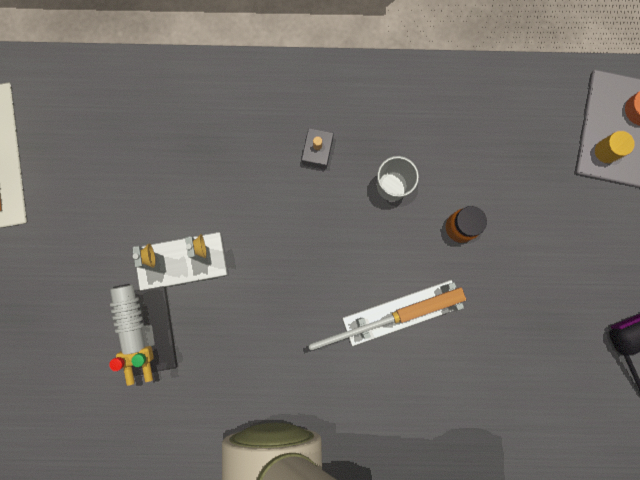

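```bash
cat > h.py <<'E'
import numpy as np, cv2
from rig import readout, imaging
def K(d):
    f=240/np.tan(np.radians(d["fov_y"])/2); return f
def proj(d,p):
    c=d["orientation"].T@(np.asarray(p)-d["eye"]); f=K(d)
    return np.array([d["cx"]+f*c[0]/-c[2], d["cy"]-f*c[1]/-c[2]])
def ray(d,u,v):
    f=K(d); r=d["orientation"]@np.array([(u-d["cx"])/f,-(v-d["cy"])/f,-1]); return r/np.linalg.norm(r)
def onz(d,u,v,z):
    r=ray(d,u,v); return d["eye"]+r*(z-d["eye"][2])/r[2]
def tri(d1,p1,d2,p2):
    a=ray(d1,*p1);b=ray(d2,*p2)
    A=np.c_[a,-b]; s=np.linalg.lstsq(A,d2["eye"]-d1["eye"],rcond=None)[0]
    x=d1["eye"]+a*s[0]; y=d2["eye"]+b*s[1]; return (x+y)/2,np.linalg.norm(x-y)
def crop(img,x0,y0,x1,y1,k,name):
    cv2.imwrite(name,cv2.resize(img[y0:y1,x0:x1],None,fx=k,fy=k,interpolation=cv2.INTER_CUBIC))
E
python3 - <<'E'
from h import *
import pickle
S=imaging.get_image("side");T=imaging.get_image("top")
pickle.dump((S,T),open("im0.pkl","wb"))
crop(T["img"],290,260,490,370,4,"pics/t_rod.png")
crop(T["img"],110,220,250,300,5,"pics/t_rest.png")
crop(S["img"],370,200,450,310,5,"pics/s_rod.png")
crop(S["img"],210,255,310,385,4,"pics/s_rest.png")
for n,(u,v) in dict(hend=(464,294),hfront=(396,316),tip=(307,349)).items(): print(n,onz(T,u,v,.07))
for n,(u,v) in dict(b1=(199,246),b2=(148,256)).items(): print(n,onz(T,u,v,.13))
E
```

```text
hend [ 0.49929154 -0.28484506  0.07      ]
hfront [ 0.4628898  -0.17598797  0.07      ]
tip [ 0.4094939  -0.03584472  0.07      ]
b1 [0.56246029 0.12751899 0.13      ]
b2 [0.54622513 0.20262878 0.13      ]
```

View pics/t_rod.png

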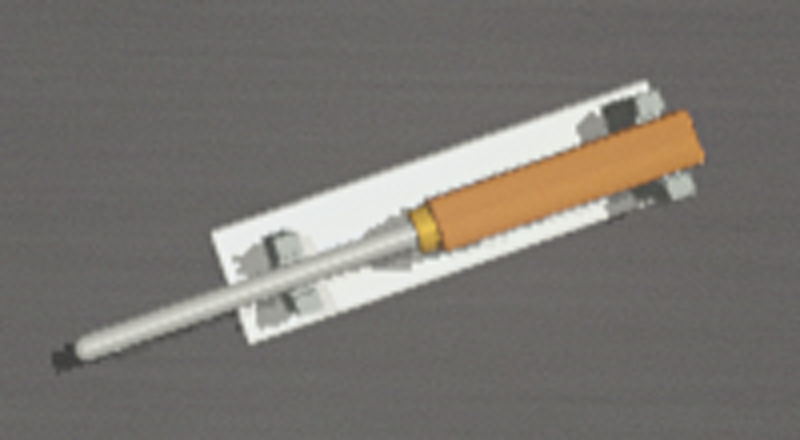

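View pics/t_rest.png

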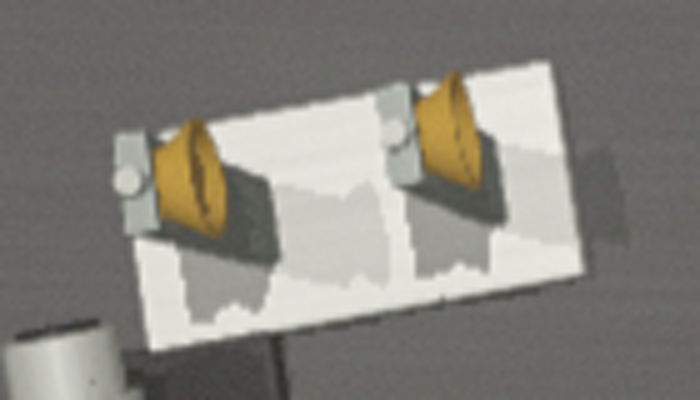

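View pics/s_rod.png

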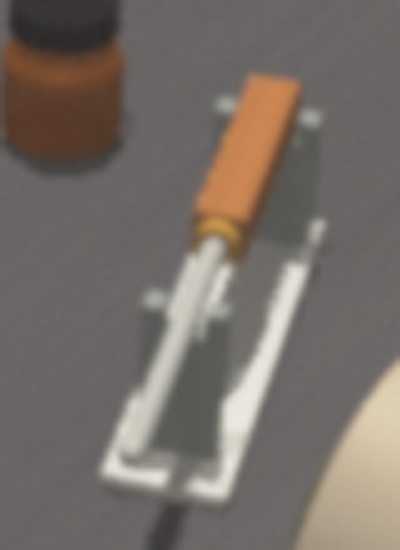

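View pics/s_rest.png

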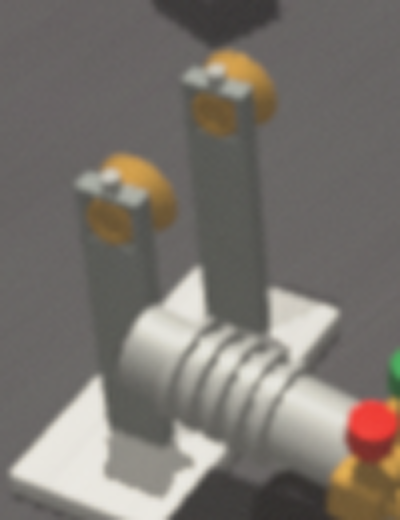

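```bash
cat > m.py <<'E'
from h import *
import pickle
S,T=pickle.load(open("im0.pkl","rb"))
m1=onz(T,202.8,246.2,.13);m2=onz(T,151.6,255.6,.13);print("mouth top",m1,m2,np.linalg.norm(m1-m2),np.degrees(np.arctan2(*(m2-m1)[[1,0]])))
e1=onz(S,263.75,283.25,.13);e2=onz(S,237.25,310.5,.13);print("exit side",e1,e2,np.linalg.norm(e1-e2),np.degrees(np.arctan2(*(e2-e1)[[1,0]])))
u=(m2-m1)/np.linalg.norm(m2-m1);print("pred exit from mouths",m1+.022*u,m2+.022*u)
# mask fits
hsv=cv2.cvtColor(T["img"],cv2.COLOR_BGR2HSV)
def blob(img,lo,hi,box):
    h=cv2.cvtColor(img,cv2.COLOR_BGR2HSV);m=cv2.inRange(h,lo,hi)
    k=np.zeros_like(m);x0,y0,x1,y1=box;k[y0:y1,x0:x1]=m[y0:y1,x0:x1];return k
hm=blob(T["img"],(3,90,60),(17,255,255),(380,270,480,335))
c=cv2.minAreaRect(np.argwhere(hm)[:,::-1].astype(np.float32));print("handle top",c)
b=cv2.boxPoints(c);
for p in b: print(p,onz(T,*p,.081))
ctr=onz(T,*c[0],.081);print("centre@.081",ctr)
tip=onz(T,290+80/4,260+349/4,.070);print("tip",tip)
# shaft axis pts at z=.07: crop mid at (410,234)->
sf=onz(T,290+412/4,260+232/4,.07);print("shaft foot",sf, np.linalg.norm(tip-sf),np.degrees(np.arctan2(*(tip-sf)[[1,0]])),np.degrees(np.arctan2(*(tip-ctr)[[1,0]])),np.linalg.norm((tip-ctr)[:2]))
hs=blob(S["img"],(3,90,60),(17,255,255),(400,205,440,265)); c2=cv2.minAreaRect(np.argwhere(hs)[:,::-1].astype(np.float32));print(c2)
tips=(370+133/5,200+452/5);print("tri tip",tri(S,tips,T,(290+80/4,260+349/4)))
print("tip side@.07",onz(S,*tips,.07))
for n,p in dict(jar=(468,222),can=(397,176),block=(317,145)).items(): print(n,onz(T,*p,.07))
for p in [(0,0,0),(.0,0,.1)]: print(proj(T,p),proj(S,p))
E
python3 m.py
```

```text
mouth top [0.56225165 0.12183821 0.13      ] [0.54690966 0.19731818 0.13      ] 0.07702339902060755 101.4893716542542
exit side [0.55417737 0.14184693 0.13      ] [0.53857748 0.21903804 0.13      ] 0.07875166068968062 101.42527288704977
pred exit from mouths [0.55786955 0.14339736 0.13      ] [0.54252756 0.21887734 0.13      ]
handle top ((431.0362243652344, 304.70135498046875), (14.664264678955078, 69.41983032226562), 70.34617614746094)
[395.8824  309.47058] [ 0.47308557 -0.17420788  0.081     ]
[461.25793 286.1222 ] [ 0.51120949 -0.27773383  0.081     ]
[466.19006 299.93213] [ 0.48964073 -0.28509005  0.081     ]
[400.8145  323.28052] [ 0.45179424 -0.18185288  0.081     ]
centre@.081 [ 0.4813475  -0.22954425  0.081     ]
tip [ 0.41226064 -0.04050631  0.07      ]
shaft foot [ 0.45967999 -0.17121494  0.07      ] 0.13904438550138265 109.94009717584869 110.07561955994574 0.2012668330216569
((418.7930908203125, 232.01722717285156), (12.627283096313477, 37.324764251708984), 21.801406860351562)
tri tip (array([ 0.41032309, -0.04176936,  0.06979964]), np.float64(0.004600749901421413))
tip side@.07 [ 0.40834663 -0.04293809  0.07      ]
jar [ 0.61596288 -0.29375179  0.07      ]
can [ 0.69060181 -0.17843719  0.07      ]
block [ 0.74078847 -0.04622084  0.07      ]
[280.4810797  606.75282876] [613.09950981 448.44186657]
[275.91344083 645.18034261] [631.00853762 401.32123326]
```

move_arm --motion '[[[0, 0, 0], [0, 0, -0.057], 1], [[0, 0, 0], [0, 0, -0.057], 1], [[0, 0, 0], [0, 0, -0.057], 1], [[0, 0, 0], [0, 0, -0.057], 1], [[0, 0, 0], [0, 0, -0.057], 1], [[0, 0, 0], [0, 0, -0.057], 1], [[0, 0, 0], [0, 0, -0.057], 1], [[0, 0, 0], [0, 0, -0.057], 1], [[0, 0, 0], [0, 0, -0.057], 1], [[0, 0, 0], [0, 0, -0.057], 1], [[0, 0, 0], [0, 0, -0.057], 1], [[0, 0, 0], [0, 0, -0.057], 1]]'

```text
time_s: 1.2
position: [0.138, -0.531, 0.2285]
tool_rot: [[-0.176, 0.984, -0.0], [0.984, 0.176, 0.007], [0.007, 0.001, -1.0]]
ft_force: [1.0, -0.7, -0.0]
grip_width: 0.0853
```

```bash
cat > go.py <<'E'
import sys
from h import *
from scipy.spatial.transform import Rotation as R
def go(p,yaw):
    s=readout.observe(); A=s["tool_rot"]; d=A.T@(np.array(p)-s["position"])
    y=np.radians(yaw); B=np.c_[[np.cos(y),np.sin(y),0],[np.sin(y),-np.cos(y),0],[0,0,-1]]
    r=R.from_matrix(A.T@B).as_rotvec()
    print("t",s["time_s"],"pos",s["position"].round(4),"shift/20mm",(d/.02).round(2),"turn/120",(np.degrees(r)/120).round(4),"deg",np.degrees(r).round(2),"w",s["grip_width"].round(4),"F",s["ft_force"].round(1), "zaxis tilt",A[2].round(4))
if __name__=="__main__":
    a=list(map(float,sys.argv[1:])); go(a[:3],a[3])
E
python3 go.py .478 -.226 .16 110
```

```text
Traceback (most recent call last):
  File "go.py", line 10, in <module>
    a=list(map(float,sys.argv[1:])); go(a[:3],a[3])
                                     ~~^^^^^^^^^^^^
  File "go.py", line 8, in go
    print("t",s["time_s"],"pos",s["position"].round(4),"shift/20mm",(d/.02).round(2),"turn/120",(np.degrees(r)/120).round(4),"deg",np.degrees(r).round(2),"w",s["grip_width"].round(4),"F",s["ft_force"].round(1), "zaxis tilt",A[2].round(4))
                                                                                                                                                              ^^^^^^^^^^^^^^^^^^^^^
AttributeError: 'float' object has no attribute 'round'
```

```bash
sed -i 's/s\["grip_width"\].round(4)/round(s["grip_width"],4)/' go.py; python3 go.py .478 -.226 .16 110
```

```text
t 1.2 pos [ 0.138  -0.531   0.2285] shift/20mm [12.   19.42  3.52] turn/120 [ 0.0007 -0.0032 -0.0821] deg [ 0.09 -0.38 -9.86] w 0.0853 F [ 1.  -0.7 -0. ] zaxis tilt [ 6.7e-03  9.0e-04 -1.0e+00]
```

move_arm --motion '[[[0.6, 0.97, 0], [0, 0, 0], 1], [[0.6, 0.97, 0], [0, 0, 0], 1], [[0.6, 0.97, 0], [0, 0, 0], 1], [[0.6, 0.97, 0], [0, 0, 0], 1], [[0.6, 0.97, 0], [0, 0, 0], 1], [[0.6, 0.97, 0], [0, 0, 0], 1], [[0.6, 0.97, 0], [0, 0, 0], 1], [[0.6, 0.97, 0], [0, 0, 0], 1], [[0.6, 0.97, 0], [0, 0, 0], 1], [[0.6, 0.97, 0], [0, 0, 0], 1], [[0.6, 0.97, 0], [0, 0, 0], 1], [[0.6, 0.97, 0], [0, 0, 0], 1]]'

```text
time_s: 2.2
position: [0.3458, -0.3404, 0.2274]
tool_rot: [[-0.177, 0.984, -0.002], [0.984, 0.177, 0.011], [0.011, -0.0, -1.0]]
ft_force: [0.4, -0.4, 0.4]
grip_width: 0.0853
```

```bash
python3 go.py .478 -.226 .16 110
```

```text
t 2.2 pos [ 0.3458 -0.3404  0.2274] shift/20mm [4.42 7.52 3.42] turn/120 [ 0.0004 -0.0051 -0.0815] deg [ 0.05 -0.61 -9.78] w 0.0853 F [ 0.4 -0.4  0.4] zaxis tilt [ 0.0107 -0.     -0.9999]
```

move_arm --motion '[[[0.5, 0.88, 0.3], [0, 0, 0], 1], [[0.5, 0.88, 0.3], [0, 0, 0], 1], [[0.5, 0.88, 0.3], [0, 0, 0], 1], [[0.5, 0.88, 0.3], [0, 0, 0], 1], [[0.5, 0.88, 0.3], [0, 0, 0], 1], [[0.5, 0.88, 0.3], [0, 0, 0], 1], [[0.5, 0.88, 0.3], [0, 0, 0], 1], [[0.5, 0.88, 0.3], [0, 0, 0], 1], [[0, 0, 0.3], [0, -0.003, -0.041], 1], [[0, 0, 0.3], [0, -0.003, -0.041], 1], [[0, 0, 0], [0, 0, 0], 1]]'

```text
time_s: 3.12
position: [0.4784, -0.2256, 0.1646]
tool_rot: [[-0.355, 0.935, 0.001], [0.935, 0.355, -0.001], [-0.001, 0.0, -1.0]]
ft_force: [-0.1, 0.0, -0.2]
grip_width: 0.0852
```

```bash
python3 go.py .478 -.226 .05 110; python3 - <<'E'
from h import *
for n in("side","top"):
    d=imaging.get_image(n); cv2.imwrite(f"pics/{n}1.png",d["img"])
E
```

```text
t 3.1167 pos [ 0.4784 -0.2256  0.1646] shift/20mm [-0.01 -0.03  5.73] turn/120 [0.0001 0.0005 0.0064] deg [0.01 0.06 0.77] w 0.0852 F [-0.1  0.  -0.2] zaxis tilt [-1.1e-03  2.0e-04 -1.0e+00]
```

View pics/top1.png

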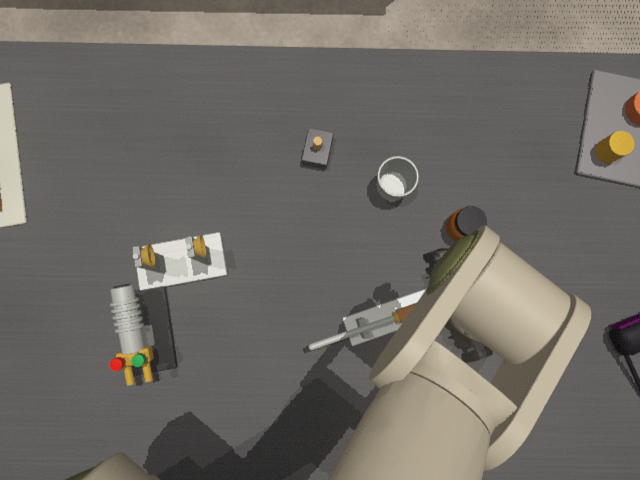

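View pics/side1.png

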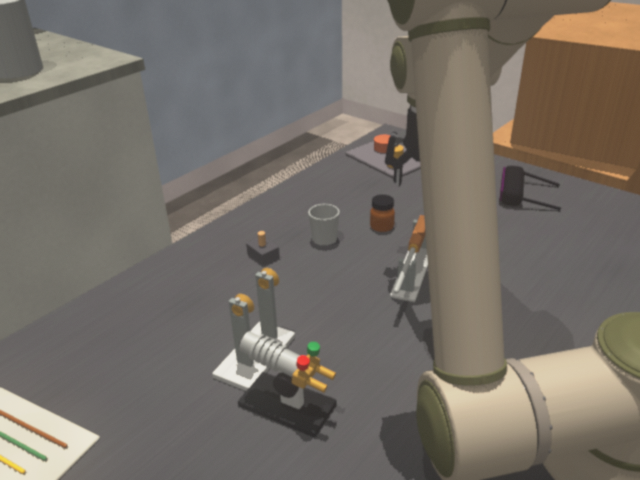

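move_arm --motion '[[[0, 0, 0.7], [0, 0, 0.006], 1], [[0, 0, 0.7], [0, 0, 0], 1], [[0, 0, 0.7], [0, 0, 0], 1], [[0, 0, 0.7], [0, 0, 0], 1], [[0, 0, 0.7], [0, 0, 0], 1], [[0, 0, 0.7], [0, 0, 0], 1], [[0, 0, 0.7], [0, 0, 0], 1], [[0, 0, 0.6], [0, 0, 0], 1], [[0, 0, 0.3], [0, 0, 0], 1], [[0, 0, 0], [0, 0, 0], 1]]'

```text
time_s: 4.05
position: [0.4802, -0.2328, 0.051]
tool_rot: [[-0.305, 0.952, 0.011], [0.952, 0.306, -0.009], [-0.011, 0.008, -1.0]]
ft_force: [0.2, -0.2, 0.3]
grip_width: 0.0855
```

```bash
python3 go.py .478 -.226 .05 110; python3 - <<'E'
from h import *
for n in("side","top"):
    d=imaging.get_image(n); crop(d["img"],*( (350,180,490,300) if n=="side" else (380,220,520,370)),4,f"pics/{n}2.png")
E
```

```text
t 4.05 pos [ 0.4802 -0.2328  0.051 ] shift/20mm [ 0.36 -0.    0.05] turn/120 [ 0.0036  0.0055 -0.0184] deg [ 0.43  0.67 -2.21] w 0.0855 F [ 0.2 -0.2  0.3] zaxis tilt [-0.0115  0.0078 -0.9999]
```

View pics/top2.png

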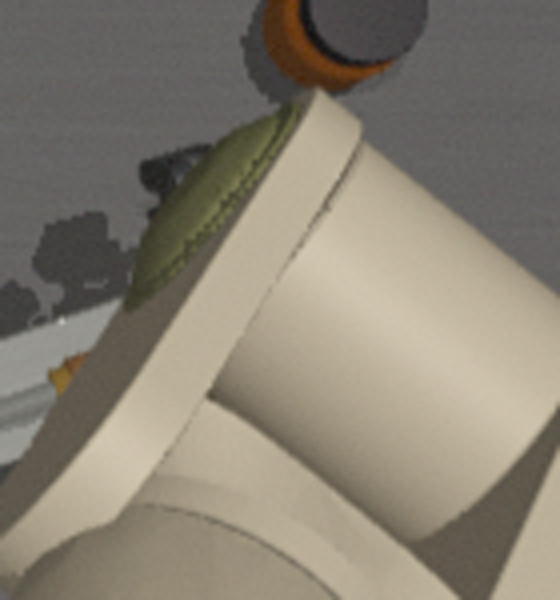

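View pics/side2.png

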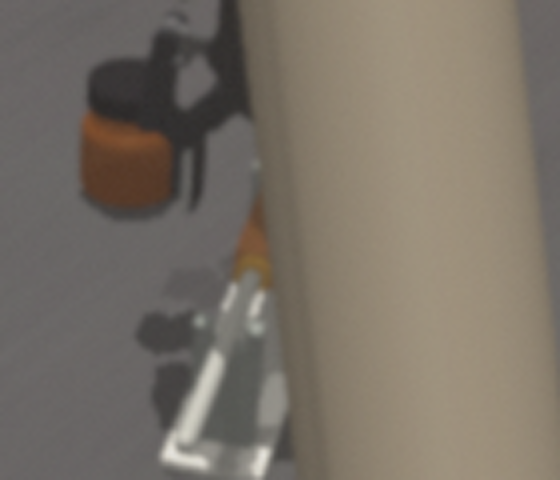

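move_arm --motion '[[[0.36, 0, 0.05], [0.0036, 0.0055, -0.0184], 1], [[0, 0, 0], [0, 0, 0], 1], [[0, 0, 0], [0, 0, 0], 1]]'

```text
time_s: 4.4
position: [0.4795, -0.2272, 0.0536]
tool_rot: [[-0.341, 0.94, 0.005], [0.94, 0.341, -0.004], [-0.005, 0.003, -1.0]]
ft_force: [-0.1, 0.4, -0.4]
grip_width: 0.0856
```

```bash
python3 go.py .478 -.226 .05 110
```

```text
t 4.4 pos [ 0.4795 -0.2272  0.0536] shift/20mm [ 0.08 -0.05  0.18] turn/120 [ 0.0016  0.0025 -0.0004] deg [ 0.19  0.31 -0.05] w 0.0856 F [-0.1  0.4 -0.4] zaxis tilt [-0.0053  0.0033 -1.    ]
```

move_arm --motion '[[[0.08, -0.05, 0.18], [0.0016, 0.0025, 0], 1], [[0, 0, 0], [0, 0, 0], -1], [[0, 0, 0], [0, 0, 0], -1], [[0, 0, 0], [0, 0, 0], -1], [[0, 0, 0], [0, 0, 0], -1], [[0, 0, 0], [0, 0, 0], -1], [[0, 0, 0], [0, 0, 0], -1], [[0, 0, 0], [0, 0, 0], -1], [[0, 0, 0], [0, 0, 0], -1], [[0, 0, 0], [0, 0, 0], -1]]' --squeeze 60

```text
time_s: 5.23
position: [0.4787, -0.2271, 0.0514]
tool_rot: [[-0.338, 0.941, 0.003], [0.941, 0.338, -0.002], [-0.003, 0.002, -1.0]]
ft_force: [0.0, 0.3, 0.7]
grip_width: 0.0211
```

```bash
python3 go.py .478 -.226 .05 110
```

```text
t 5.2333 pos [ 0.4787 -0.2271  0.0514] shift/20mm [ 0.07 -0.02  0.07] turn/120 [ 0.0009  0.0016 -0.0022] deg [ 0.11  0.19 -0.27] w 0.0211 F [0.  0.3 0.7] zaxis tilt [-0.0032  0.0019 -1.    ]
```

move_arm --motion '[[[0, 0, -0.4], [0, 0, 0], -1], [[0, 0, -0.5], [0, 0, 0], -1], [[0, 0, -0.5], [0, 0, 0], -1], [[0, 0, -0.5], [0, 0, 0], -1], [[0, 0, -0.5], [0, 0, 0], -1], [[0, 0, -0.5], [0, 0, 0], -1], [[0, 0, -0.5], [0, 0, 0], -1], [[0, 0, 0], [0, 0, 0], -1], [[0, 0, 0], [0, 0, 0], -1]]'

```text
time_s: 5.98
position: [0.4771, -0.2259, 0.1238]
tool_rot: [[-0.338, 0.941, -0.001], [0.941, 0.338, 0.001], [0.001, -0.001, -1.0]]
ft_force: [0.2, 0.4, -1.9]
grip_width: 0.0215
```

```bash
python3 go.py .613 -.139 .1114 101.45
```

```text
t 5.9833 pos [ 0.4771 -0.2259  0.1238] shift/20mm [1.79 7.86 0.61] turn/120 [-0.0005 -0.0004  0.0691] deg [-0.06 -0.05  8.29] w 0.0215 F [ 0.2  0.4 -1.9] zaxis tilt [ 0.001 -0.001 -1.   ]
```

move_arm --motion '[[[0.18, 0.8, 0], [0, 0, 0], -1], [[0.18, 0.8, 0], [0, 0, 0], -1], [[0.18, 0.8, 0], [0, 0, 0], -1], [[0.18, 0.8, 0], [0, 0, 0], -1], [[0.18, 0.8, 0], [0, 0, 0], -1], [[0.18, 0.8, 0], [0, 0, 0], -1], [[0.18, 0.8, 0], [0, 0, 0], -1], [[0.18, 0.8, 0], [0, 0, 0.02], -1], [[0, 0.5, 0], [0, 0, 0.03], -1], [[0, 0, 0], [0, 0, 0.02], -1], [[0, 0, 0], [0, 0, 0], -1]]'

```text
time_s: 6.9
position: [0.5995, -0.1471, 0.115]
tool_rot: [[-0.189, 0.982, -0.015], [0.982, 0.189, 0.007], [0.01, -0.013, -1.0]]
ft_force: [0.7, 0.4, -2.0]
grip_width: 0.0211
```

```bash
python3 go.py .613 -.139 .1114 101.45
```

```text
t 6.9 pos [ 0.5995 -0.1471  0.115 ] shift/20mm [0.27 0.74 0.17] turn/120 [-0.0061 -0.0048 -0.0046] deg [-0.73 -0.58 -0.55] w 0.0211 F [ 0.7  0.4 -2. ] zaxis tilt [ 0.01   -0.0129 -0.9999]
```

move_arm --motion '[[[0.14, 0.37, 0.05], [-0.003, -0.0024, -0.002], -1], [[0.14, 0.37, 0.05], [-0.003, -0.0024, -0.002], -1], [[0, 0, 0], [0, 0, 0], -1], [[0, 0, 0], [0, 0, 0], -1]]'

```text
time_s: 7.23
position: [0.6133, -0.1378, 0.1108]
tool_rot: [[-0.202, 0.979, -0.002], [0.979, 0.202, 0.001], [0.001, -0.002, -1.0]]
ft_force: [0.1, -0.9, -1.7]
grip_width: 0.0215
```

```bash
python3 go.py .613 -.139 .1114 101.45; python3 - <<'E'
from h import *
import pickle
S=imaging.get_image("side");T=imaging.get_image("top")
pickle.dump((S,T),open("im1.pkl","wb"))
cv2.imwrite("pics/side3.png",S["img"]);cv2.imwrite("pics/top3.png",T["img"])
E
```

```text
t 7.2333 pos [ 0.6133 -0.1378  0.1108] shift/20mm [-0.06 -0.03 -0.03] turn/120 [-0.0008 -0.0004  0.0016] deg [-0.09 -0.05  0.19] w 0.0215 F [ 0.1 -0.9 -1.7] zaxis tilt [ 9.0e-04 -1.6e-03 -1.0e+00]
```

View pics/top3.png

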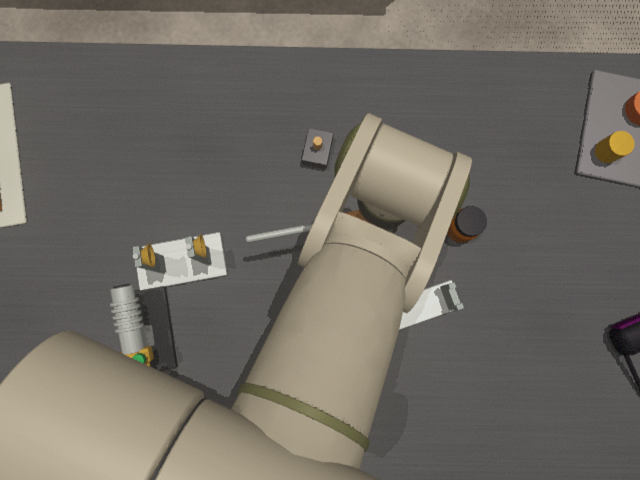

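View pics/side3.png

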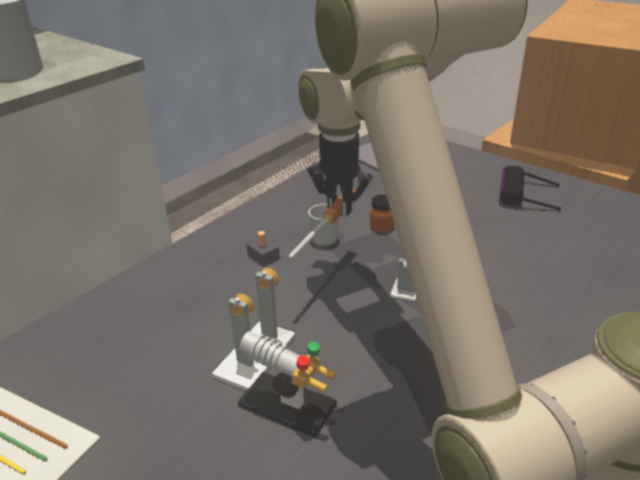

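```bash
cat > sh.py <<'E'
from h import *
import pickle,sys
def shaft(img,box,k,name):
    x0,y0,x1,y1=box; h=cv2.cvtColor(img,cv2.COLOR_BGR2HSV)
    m=np.zeros(h.shape[:2],np.uint8); m[y0:y1,x0:x1]=cv2.inRange(h,(0,0,105),(179,60,255))[y0:y1,x0:x1]
    n,l,st,_=cv2.connectedComponentsWithStats(m); i=1+np.argmax(st[1:,4]); p=np.argwhere(l==i)[:,::-1].astype(np.float32)
    vx,vy,cx,cy=cv2.fitLine(p,cv2.DIST_HUBER,0,.01,.01).ravel(); d=np.array([vx,vy]); c=np.array([cx,cy])
    t=(p-c)@d; w=cv2.minAreaRect(p)
    o=img.copy(); cv2.circle
    for q in (t.min(),t.max()): cv2.circle(o,tuple(int(round(a)) for a in c+q*d),1,(0,0,255),-1)
    crop(o,*box,k,name)
    return c,d,c+t.min()*d,c+t.max()*d,w[1]
if __name__=="__main__":
    S,T=pickle.load(open("im1.pkl","rb"))
    c,d,a,b,w=shaft(T["img"],(235,215,305,250),6,"pics/t4.png"); print(a,b,w)
    A=onz(T,*a,.13);B=onz(T,*b,.13); print("top tip@.13",A,"B",B,"yaw",np.degrees(np.arctan2(*(A-B)[[1,0]])))
    c2,d2,a2,b2,w2=shaft(S["img"],(280,205,335,262),7,"pics/s4.png"); print(a2,b2,w2)
    print("tri tip",tri(T,a,S,a2))
    print("pred tip",readout.observe()["position"]+readout.observe()["tool_rot"]@[.2,0,-.0187])
E
python3 sh.py
```

```text
[245.76465 238.7661 ] [304.30524 227.60039] (7.064393997192383, 59.58662796020508)
top tip@.13 [0.5745195  0.05807982 0.13      ] B [ 0.59292205 -0.02932656  0.13      ] yaw 101.88941654290494
[296.04053 202.65456] [305.10406 264.6403 ] (56.0, 54.0)
tri tip (array([0.56066345, 0.04416378, 0.23771319]), np.float64(0.0012821956308898955))
pred tip [0.57293183 0.05794488 0.12991126]
```

View pics/t4.png

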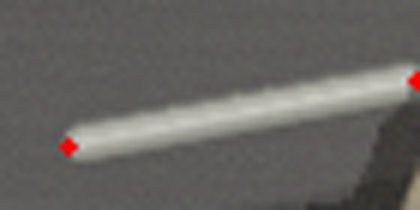

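View pics/s4.png

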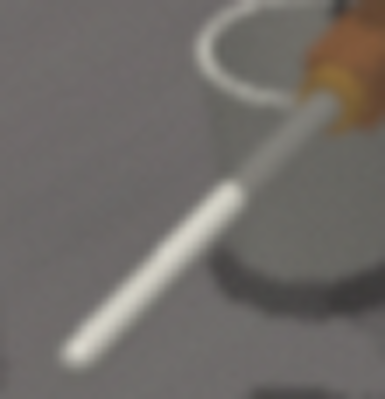

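```bash
python3 - <<'E'
from h import *
import pickle
from sh import shaft
S,T=pickle.load(open("im1.pkl","rb"))
h=S["img"][205:262,280:335].max(2); m=(h>140).astype(np.uint8)
n,l,st,ce=cv2.connectedComponentsWithStats(m)
for i in range(1,n):
    if st[i,4]>50:
        p=np.argwhere(l==i)[:,::-1].astype(np.float32)+[280,205]; vx,vy,cx,cy=cv2.fitLine(p.astype(np.float32),cv2.DIST_HUBER,0,.01,.01).ravel()
        t=(p-[cx,cy])@[vx,vy]; print(st[i],[cx+vx*t.min(),cy+vy*t.min()],[cx+vx*t.max(),cy+vy*t.max()],vy/vx)
        for x in(263.75,237.25): print(x,cy+(x-cx)*vy/vx)
        e=[cx+vx*t.min(),cy+vy*t.min()] if vy<0 else [cx+vx*t.max(),cy+vy*t.max()]
        print("tri tip",tri(T,(246,238.7),S,e))
# expected slope for level axis yaw 101.45/101.64 through same point
p=np.array([.573,.058,.13]);print(proj(S,p),proj(T,p))
for y in(101.45,101.9):
    u=np.array([np.cos(np.radians(y)),np.sin(np.radians(y)),0]); q=proj(S,p+.2*u)-proj(S,p);print("slope",q[1]/q[0])
# brass centroid masks: exits in both
for nm,d,bx in(("S",S,(225,260,285,320)),("T",T,(130,225,215,275))):
    hh=cv2.cvtColor(d["img"],cv2.COLOR_BGR2HSV);m=cv2.inRange(hh,(10,120,60),(30,255,255));k=np.zeros_like(m);x0,y0,x1,y1=bx;k[y0:y1,x0:x1]=m[y0:y1,x0:x1]
    n,l,st,ce=cv2.connectedComponentsWithStats(k)
    for i in range(1,n):
        if st[i,4]>8: print(nm,st[i],ce[i])
print(tri(S,(263.75,283.25),T,proj(T,[.5579,.1434,.13])))
E
```

```text
[  9  26  26  26 168] [np.float64(288.99375477851737), np.float64(255.99374851527358)] [np.float64(314.00309366348654), np.float64(231.00309754103904)] -0.99925274
263.75 281.21863
237.25 307.69885
tri tip (array([0.57390917, 0.05719041, 0.13037494]), np.float64(0.0016267714329250202))
[288.63167242 256.47869092] [245.78374133 239.77134924]
slope -1.0265328921908228
slope -1.0445982697105796
S [263 268  15  16  86] [271.73255814 273.93023256]
S [259 279   9   9  63] [263.0952381  283.28571429]
S [237 294  16  17 106] [246.         300.29245283]
S [233 306   9   9  63] [236.96825397 310.15873016]
T [193 235  13  23 201] [199.46268657 246.46766169]
T [141 244  14  23 240] [147.7875 255.7625]
(array([0.55639307, 0.14226887, 0.12968095]), np.float64(0.0038148498148092716))
```

```bash
cat > ax.py <<'E'
import sys
from go import *
m1=np.array([.5607,.1218,0]);u=np.array([np.cos(np.radians(101.5)),np.sin(np.radians(101.5)),0])
s=float(sys.argv[1]);z=float(sys.argv[2]) if len(sys.argv)>2 else .1108
p=readout.observe()["position"]; print("tip s now mm",(((p-m1)@u)+.2)*1e3,"lat",((p-m1)@[-u[1],u[0],0])*1e3)
t=m1+(s-.2)*u; t[2]=z; go(t,101.5)
E
python3 ax.py -.015
```

```text
tip s now mm -64.99305211811863 lat 0.4002354421085878
t 7.3333 pos [ 0.6131 -0.138   0.111 ] shift/20mm [2.5  0.02 0.01] turn/120 [-0.0007 -0.0005  0.0009] deg [-0.09 -0.06  0.11] w 0.0213 F [-0.5  0.2 -2.6] zaxis tilt [ 0.001  -0.0016 -1.    ]
```

move_arm --motion '[[[0.4, 0, 0], [0, 0, 0.001], -1], [[0.4, 0, 0], [0, 0, 0], -1], [[0.4, 0, 0], [0, 0, 0], -1], [[0.4, 0, 0], [0, 0, 0], -1], [[0.4, 0, 0], [0, 0, 0], -1], [[0.4, 0, 0], [0, 0, 0], -1], [[0, 0, 0], [0, 0, 0], -1], [[0, 0, 0], [0, 0, 0], -1]]'

```text
time_s: 8.0
position: [0.6016, -0.0852, 0.1119]
tool_rot: [[-0.2, 0.98, -0.001], [0.98, 0.2, 0.001], [0.001, -0.001, -1.0]]
ft_force: [-0.1, -0.5, -2.0]
grip_width: 0.0214
```

```bash
python3 ax.py -.005; python3 - <<'E'
from h import *
import pickle
S=imaging.get_image("side");T=imaging.get_image("top")
pickle.dump((S,T),open("im2.pkl","wb"))
crop(S["img"],225,225,335,325,6,"pics/side5.png");crop(T["img"],130,215,300,290,4,"pics/top5.png")
E
```

```text
tip s now mm -10.974357838946124 lat 1.1413200832455077
t 8.0 pos [ 0.6016 -0.0852  0.1119] shift/20mm [0.3  0.06 0.05] turn/120 [-0.0006 -0.0005  0.0002] deg [-0.07 -0.06  0.02] w 0.0214 F [-0.1 -0.5 -2. ] zaxis tilt [ 0.001  -0.0013 -1.    ]
```

View pics/top5.png

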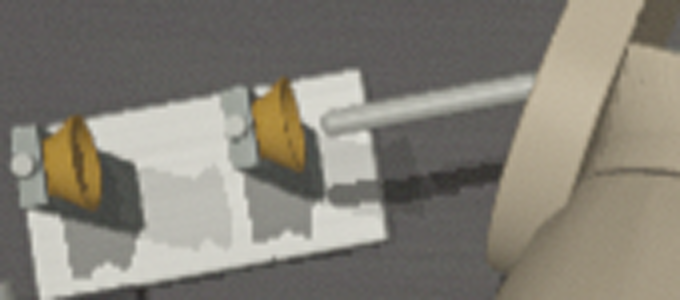

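View pics/side5.png

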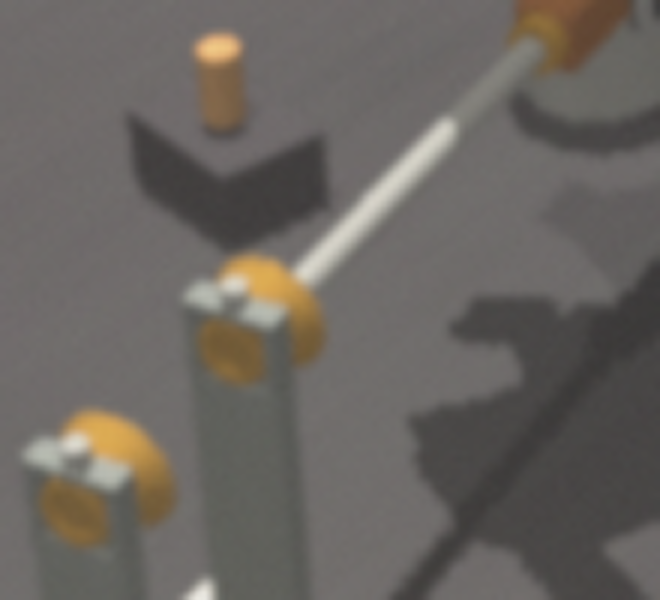

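```bash
sed -i 's/\.5607/.5614/;s/\.1108/.1105/' ax.py; python3 ax.py .025
```

```text
tip s now mm -11.317062219078021 lat 1.8574643512541291
t 8.1 pos [ 0.6017 -0.0856  0.1118] shift/20mm [1.82 0.09 0.07] turn/120 [-0.0006 -0.0005 -0.0001] deg [-0.07 -0.06 -0.01] w 0.0211 F [ 0.5 -0.2 -1.8] zaxis tilt [ 0.001  -0.0013 -1.    ]
```

move_arm --motion '[[[0.0, 0.1, 0.07], [0, 0, 0], -1], [[0, 0, 0], [0, 0, 0], -1], [[0.25, 0, 0], [0, 0, 0], -1], [[0.25, 0, 0], [0, 0, 0], -1], [[0.25, 0, 0], [0, 0, 0], -1], [[0.25, 0, 0], [0, 0, 0], -1], [[0.25, 0, 0], [0, 0, 0], -1], [[0, 0, 0], [0, 0, 0], -1]]'

```text
time_s: 8.77
position: [0.5986, -0.0595, 0.1099]
tool_rot: [[-0.197, 0.98, -0.002], [0.98, 0.197, 0.001], [0.001, -0.001, -1.0]]
ft_force: [0.3, 0.2, -2.0]
grip_width: 0.021
```

```bash
python3 ax.py .025
```

```text
tip s now mm 14.965915080517366 lat -0.2830954157937173
t 8.7667 pos [ 0.5986 -0.0595  0.1099] shift/20mm [ 0.5  -0.02 -0.03] turn/120 [-0.0007 -0.0005 -0.001 ] deg [-0.08 -0.06 -0.12] w 0.021 F [ 0.3  0.2 -2. ] zaxis tilt [ 0.0011 -0.0015 -1.    ]
```

Inside the bore with no contact force. Advance to about 45 mm.

move_arm --motion '[[[0.25, 0, -0.02], [0, 0, -0.001], -1], [[0.25, 0, 0], [0, 0, 0], -1], [[0.25, 0, 0], [0, 0, 0], -1], [[0.25, 0, 0], [0, 0, 0], -1], [[0.25, 0, 0], [0, 0, 0], -1], [[0.25, 0, 0], [0, 0, 0], -1], [[0, 0, 0], [0, 0, 0], -1]]'

```text
time_s: 9.35
position: [0.5918, -0.0264, 0.1106]
tool_rot: [[-0.2, 0.98, -0.001], [0.98, 0.2, 0.001], [0.001, -0.001, -1.0]]
ft_force: [0.1, -0.2, -1.3]
grip_width: 0.0209
```

```bash
python3 ax.py .065; python3 - <<'E'
from h import *
import pickle
S=imaging.get_image("side");T=imaging.get_image("top")
pickle.dump((S,T),open("im3.pkl","wb"))
crop(S["img"],225,225,335,325,6,"pics/side6.png");crop(T["img"],130,215,300,290,4,"pics/top6.png")
E
```

```text
tip s now mm 48.728865928969164 lat -0.29552919238842734
t 9.35 pos [ 0.5918 -0.0264  0.1106] shift/20mm [ 0.81 -0.01  0.  ] turn/120 [-0.0006 -0.0005  0.0004] deg [-0.07 -0.06  0.05] w 0.0209 F [ 0.1 -0.2 -1.3] zaxis tilt [ 0.001  -0.0012 -1.    ]
```

View pics/top6.png

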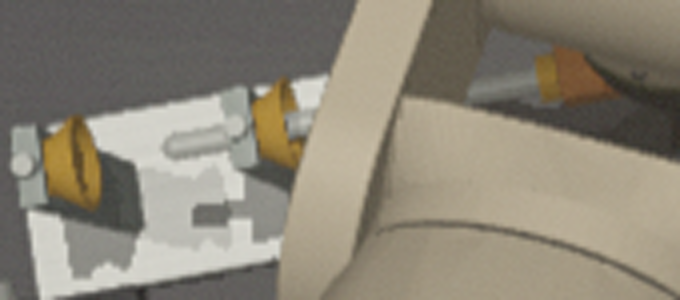

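View pics/side6.png

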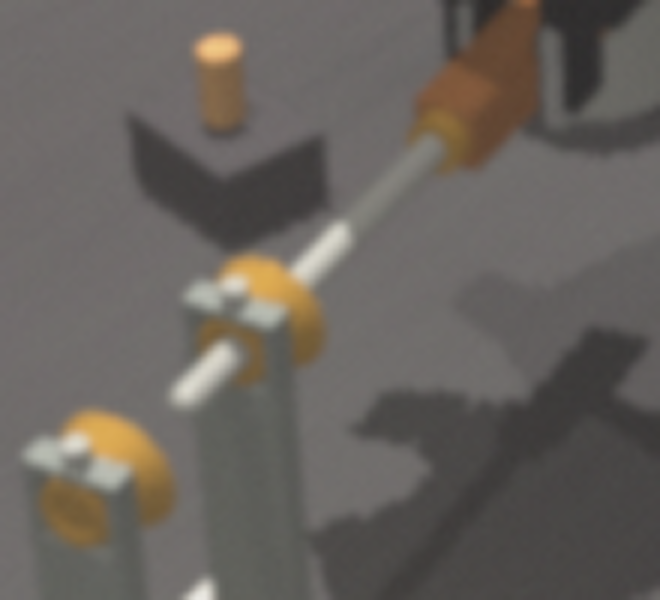

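move_arm --motion '[[[0.25, 0, 0], [0, 0, 0], -1], [[0.25, 0, 0], [0, 0, 0], -1], [[0.25, 0, 0], [0, 0, 0], -1], [[0.25, 0, 0], [0, 0, 0], -1], [[0.25, 0, 0], [0, 0, 0], -1], [[0.25, 0, 0], [0, 0, 0], -1], [[0.25, 0, 0], [0, 0, 0], -1], [[0, 0, 0], [0, 0, 0], -1]]'

```text
time_s: 10.12
position: [0.5844, 0.0103, 0.1105]
tool_rot: [[-0.199, 0.98, -0.001], [0.98, 0.199, 0.0], [0.001, -0.001, -1.0]]
ft_force: [0.5, 0.9, -1.4]
grip_width: 0.0208
```

```bash
python3 ax.py .13
```

```text
tip s now mm 86.10861435298128 lat -0.33246372818020786
t 10.1167 pos [0.5844 0.0103 0.1105] shift/20mm [ 2.19 -0.02  0.  ] turn/120 [-0.0005 -0.0003 -0.0002] deg [-0.06 -0.03 -0.02] w 0.0208 F [ 0.5  0.9 -1.4] zaxis tilt [ 6.e-04 -1.e-03 -1.e+00]
```

move_arm --motion '[[[0.2, 0, 0], [0, 0, 0], -1], [[0.2, 0, 0], [0, 0, 0], -1], [[0.2, 0, 0], [0, 0, 0], -1], [[0.2, 0, 0], [0, 0, 0], -1], [[0.2, 0, 0], [0, 0, 0], -1], [[0, 0, 0], [0, 0, 0], -1]]'

```text
time_s: 10.62
position: [0.5801, 0.032, 0.1106]
tool_rot: [[-0.199, 0.98, -0.001], [0.98, 0.199, 0.0], [0.0, -0.001, -1.0]]
ft_force: [0.4, 0.2, -2.1]
grip_width: 0.0206
```

```bash
python3 ax.py .13
```

```text
tip s now mm 108.26418258269992 lat -0.37977350727731907
t 10.6167 pos [0.5801 0.032  0.1106] shift/20mm [ 1.09 -0.02  0.  ] turn/120 [-0.0004 -0.0002 -0.0002] deg [-0.05 -0.03 -0.02] w 0.0206 F [ 0.4  0.2 -2.1] zaxis tilt [ 5.e-04 -8.e-04 -1.e+00]
```

move_arm --motion '[[[0.2, 0, 0], [0, 0, 0], -1], [[0.2, 0, 0], [0, 0, 0], -1], [[0.2, 0, 0], [0, 0, 0], -1], [[0.2, 0, 0], [0, 0, 0], -1], [[0.2, 0, 0], [0, 0, 0], -1], [[0, 0, 0], [0, 0, 0], -1], [[0, 0, 0], [0, 0, 0], -1]]'

```text
time_s: 11.2
position: [0.5756, 0.0539, 0.1106]
tool_rot: [[-0.199, 0.98, -0.001], [0.98, 0.199, 0.0], [0.0, -0.001, -1.0]]
ft_force: [-0.2, -0.7, -2.2]
grip_width: 0.021
```

```bash
python3 ax.py .13; python3 - <<'E'
from h import *
import pickle
S=imaging.get_image("side");T=imaging.get_image("top")
pickle.dump((S,T),open("im4.pkl","wb"))
crop(S["img"],205,225,315,345,5,"pics/side7.png");crop(T["img"],100,215,290,290,4,"pics/top7.png")
E
```

```text
tip s now mm 130.64034851236266 lat -0.41378413818641396
t 11.2 pos [0.5756 0.0539 0.1106] shift/20mm [-0.03 -0.02  0.  ] turn/120 [-0.0004 -0.0002 -0.0001] deg [-0.04 -0.02 -0.01] w 0.021 F [-0.2 -0.7 -2.2] zaxis tilt [ 4.e-04 -8.e-04 -1.e+00]
```

View pics/top7.png

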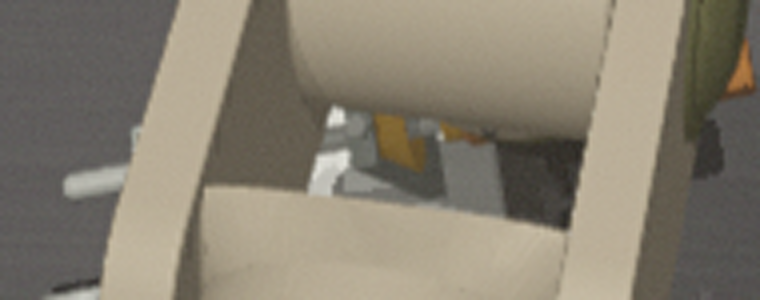

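View pics/side7.png

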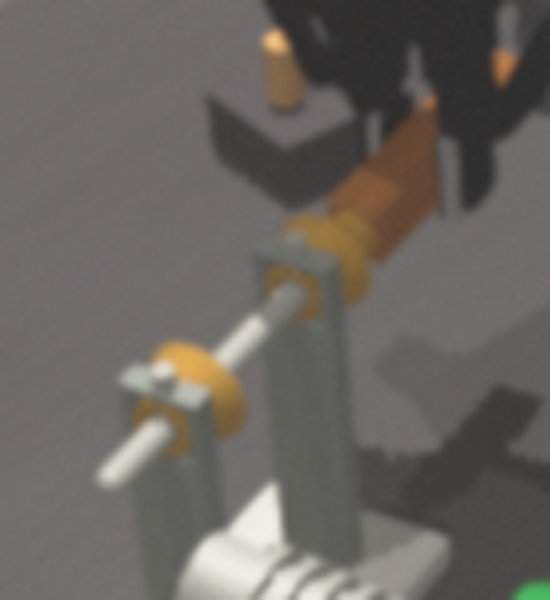

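```bash
python3 - <<'E'
from h import *
import pickle
S,T=pickle.load(open("im4.pkl","rb"))
a=(115.5,262);b=(225.3,321.2)
u=np.array([np.cos(np.radians(101.5)),np.sin(np.radians(101.5)),0])
t=onz(T,*a,.13);e=onz(T,151.6,255.6,.13)+.022*u; n=np.array([-u[1],u[0],0])
print("top out",(t-e)@u,(t-e)@n)
ts=onz(S,*b,.13);es=onz(S,237.1,310.3,.13);print("side out",(ts-es)@u,(ts-es)@n)
print("tri tip",tri(T,a,S,b))
for nm,p in dict(can=(397,176),block=(317,145)).items(): pass
cv2.imwrite("pics/top8.png",T["img"]);cv2.imwrite("pics/side8.png",S["img"])
E
```

```text
top out 0.03194974435493582 -0.0003470278037371307
side out 0.029978261536337963 -0.0016999127473290158
tri tip (array([0.53555814, 0.24930723, 0.13044857]), np.float64(0.0022757118402291316))
```

View pics/top8.png

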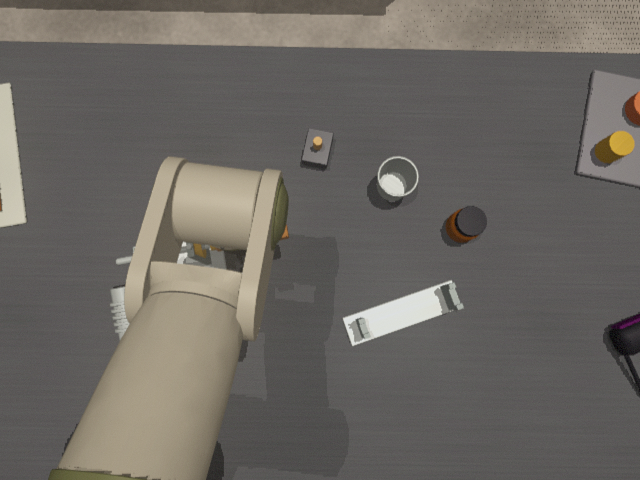

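```bash
python3 -c "
from rig import job,readout
print(abs(readout.observe()['qvel']).max()); print(job.close_job())"
```

```text
0.2817167691959237
the job is handed in; nothing more can be done
None
```

I gripped the rod by its handle at 60 N and threaded it through both bushings. It is still held there, and I handed the job in at about 11.3 s of the 42 s allowed.

- **Tip position:** it stands 32 mm beyond the second bushing in the top view and 30 mm in the side view. Sideways it is 0.3 mm (top) and 1.7 mm (side) off the axis, and its height came out at 130.4 mm against the 130 mm axis.
- **Angle:** the tool was within about 0.05° of my measured bushing direction, which is known to about half a degree. The limit is 0.06 rad, about 3.4°.
- **Forces:** the force reading stayed near the rod's own weight, about 2 N, so there was no sign of the rod pressing on the bushings.
- **Grip:** the opening read 21 mm on the 22 mm handle. Contact force on the handle is not measured directly.
- **Bystanders:** the can, jar and block appear at the same pixels as at the start in the last top picture.

**Disagreement between checks:** the two cameras differed by about 4 mm in absolute position. I therefore aligned the rod to the bushings within each picture, shifting it about 2 mm sideways before it went in.

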